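# Load the bearing-housing stack into the test nest

### The arm

A 6-joint arm with a two-finger parallel gripper is mounted at the origin on the work surface. World frame = base frame: x ahead of the robot, y to its left, z up, the work surface at z = 0. Lengths are in m, angles in rad, forces in N, time in s.
With the tool pointing down it reaches from about 0.35 to 0.8 m from the base axis. Payload 7.3 kg.
Tool frame: the origin (TCP) lies on the centre line of the jaws, within the pads' length; the fingertips stand 11 mm ahead of it and the grasp point (between the pads) lies 8 mm behind it; z points along the fingers, y is the line along which they close (so a half turn about z gives the same grasp; the last joint's range is limited). The gripper opens to 85 mm and grips with 20 to 120 N. Pads are 22 mm wide; open, the fingers measure 114 mm over their backs; the gripper's body (76 mm by 85 mm) begins 54 mm behind the grasp point. The pads swing forward as they close: fully open they stand 13 mm farther back than shut.
Start: joints at [-1.281, 0.342, 1.524, -0, 1.275, -0.146], TCP at [0.222, -0.476, 0.242] pointing down, gripper open.
Joint ranges: [-2.53, 2.53], [-0.77, 2.02], [0.04, 2.7], [-1, 4.14], [0.28, 2.66], [-3.11, 3.11]. Speed limits (rad/s): [2.57, 2.57, 3.14, 3.14, 3.14, 3.14].

### API

Orientations are given as a unit quaternion [x, y, z, w].
In Python, from workcell import reach, move_straight, movej, command_gripper, hold, solve_ik, read_state, get_image, camera_model, PlanningError, finish_job, search_frame, masks_of gives the robot as it stands. Calls block until the motion is done:
- reach(position, orientation): joint-space move of the TCP to a pose.
- move_straight(position, orientation=None, speed=0.15, max_force=None): straight line of the TCP; orientation=None keeps the orientation; speed is the mean speed in m/s. With max_force (N) it stops when the force on the tool has changed by that much, and returns True; else False.
- movej(angles): joint-space move.
- command_gripper(opening, force=None): finger opening in m; force is the grip in N (None keeps the last); returns when the fingers have stopped.
- hold(seconds).
- solve_ik(position, orientation): joint angles nearest the present ones, or None.
- read_state(): the state.
- get_image(name): name is "side" or "top"; returns (picture, depth): 384x512x3 uint8, red, green, blue; 384x512 float32, m along the optical axis (not along the pixel's ray), 0 where there is no reading.
- camera_model(name): a dict with "K" (3x3 intrinsics, pixels), "R" (3x3) and "t" (3): a world point X has camera coordinates R X + t. Camera axes: x right, y down, z forward; pixel columns grow to the right and rows downward; lengths in m; the calibration is good to about 2 mm. A picture is of the moment at which its call begins. camera_model takes no time and is no camera call.
A pose or a line that the arm cannot do raises PlanningError and nothing moves.
- finish_job(): hands the job in; it is judged then, once.
Trained networks look in the newest picture that a camera, given by its name, has taken for a name from the list of things; names that differ only in an ending like _2 or _b are one class to them, and where a whole thing is asked for, a point or a joint stands for the part that bears it (a point fixed in the world has none). Each returns a list of dicts, best first, with "confidence" (0 to 1); they miss things now and then, are a little off and sometimes report something else, mostly with a low value. They report only what shows in the picture. A call takes as long as a camera call.
- search_frame(name, camera): "rect" ([left, top, right, bottom] in pixels, round what is visible of it).
- masks_of(name, camera): "mask" (384x512 bool, what is visible of it) and "rect" ([left, top, right, bottom] in pixels, round what is visible of it).
The state is a dict: "time_s": time; "joint_positions": joint angles; "dq": joint speeds; "tau": joint torques, N m; "eef_pos": TCP position; "eef_rot": TCP orientation; "contact_force": force on the tool from outside, world axes, zero at the start; "torque": the same for the moment, N m; "grip_width": finger opening in m; "grip_force": force on a finger pad.
Only numpy, scipy, OpenCV 4.12 (cv2) and the standard library are available. Lean on these libraries where they do the work, as an engineer would, in place of code of your own. Each camera call takes 0.05 s, during which the arm holds its last target. There are 200 camera calls.

### The job

Load the test nest for the hardness tester in this order: aluminium housing, orange spacer plate, steel load disc. Tuck the housing's red tongue under the nest's yellow lip and bed the housing down flat on the pocket floor; lay the spacer flat on the housing and slide it up until it touches the tall front wall; then set the disc, stud up, between the spacer's white brackets and turn it until its slot drops over the drive bar and it lies flat on the spacer. Let go of each part before taking the next and leave the bushings, caliper and calculator where they are.

Things in the scene. Friction and masses are not known exactly. Their poses are not given: they have to be found in the camera images.
- nest: Fixed, rigid test nest on a dark base plate 190 x 110 x 12 mm, turned by up to 0.3 rad. Origin: centre of the plate's underside; x runs along the pocket away from its tall front wall, z up. Pocket floor z = 12 mm. The pocket is 142 mm long on the floor but only 132 between lip and rear wall: the 140 mm housing goes in tilted nose-down 10 to 25 degrees, tongue first, then heel.
- pocket (a point): Centre of the nest's pocket floor (12 mm above the nest's origin), axes as the nest's. Sizes given for the nest are in its frame.
- wall_face (a point): Middle of the top edge of the inner face of the nest's tall blue front wall: x = -71, z = 70 mm. Axes as the nest's.
- lip_edge (a point): Middle of the lower free edge of the yellow lip, which sticks out 10 mm from the front wall over the pocket floor: x = -61, z = 30 mm (18 mm above the floor); the lip is 8 mm thick (top z = 38) and as wide as the pocket. Axes as the nest's.
- rear_wall (a point): Middle of the top edge of the inner face of the nest's low blue rear wall, 8 mm thick: x = +71, z = 32 mm (20 mm above the floor). Axes as the nest's.
- guide (a point): Top of the inner face of one of four blue side guides: x = -56, y = +31.25, z = 66 mm. The guides are 8 mm thick, inner faces at y = +-31.25, with flared steel lead-ins up to z = 75; they stand only at x = -71 to -42 and 46 to 71: between them the sides are open for the fingers. Axes as the nest's.
- housing: Loose aluminium housing, 0.4 to 0.8 kg: block 120 x 60 x 40 mm (x -50 to +70) with a red tongue 20 long, 40 wide, 12 thick at the bottom of its -x end (x -70 to -50). Origin: middle of the underside of the 140 mm length; x away from the tongue, z up. Starts flat, tongue towards the robot. Grip across the 60 mm; mass centre x = +8. Home: axes as the nest's, origin 12 mm above the nest's.
- spacer: Loose orange plate 140 x 60 x 14 mm, 0.2 to 0.3 kg, symmetric end for end; on top two white brackets 18 mm high hold a 60 mm disc with 1.5 mm play, open at +-y; between them a drive bar. Origin: centre of its underside, x lengthwise, z up. Starts flat. Grip across the 60 mm. Home: on the housing, 52 mm above the nest's origin, end touching the front wall (nest x = -1 mm); no rear stop.
- seat (a point): Centre of the spacer's top face (14 mm above its underside), where the middle of the disc's underside belongs; axes as the spacer's. On it a dark steel drive bar 46 x 10 mm, 6 mm high, on a stiff swivel (1 N m): its length lies along the spacer's y but turned by up to 0.6 rad either way; that angle is not reported. Seen from above before the disc covers it; else found by touch.
- disc: Loose steel load disc, 0.3 to 0.55 kg: flange 60 mm diameter, 18 mm thick, stud 28 mm diameter on top up to z = 52 mm. A slot 13 mm wide, 8 deep runs right across its underside along its y; black marks on the flange's top show its line. Origin: centre of the underside, z up. Grip the stud. If the slot misses the bar the disc rides 6 mm high: turn it under light pressure until it drops.
- bush_a: Bystander: loose steel bushing, 36 mm diameter, 36 mm high, standing on the table; origin at the centre of its underside. Leave it alone.
- bush_b: Bystander: loose steel bushing, 36 mm diameter, 36 mm high, standing on the table; origin at the centre of its underside. Leave it alone.
- bush_c: Bystander: loose steel bushing, 36 mm diameter, 36 mm high, standing on the table; origin at the centre of its underside. Leave it alone.
- caliper: Bystander: digital caliper lying at the left of the table, 230 mm along its y, up to 15 mm high. Leave it alone.
- calculator: Bystander: black calculator 150 x 85 x 18 mm at the far side of the table; origin at the centre of its underside. Leave it alone.

How it is judged:
On the way, in this order (a step that is already met when the one before it is completed fails the run):
1. the housing lies flat on the pocket floor, tongue under the lip, let go (x of housing in the frame of nest between -0.004 and 0.0035 m and y of housing in the frame of nest between -0.003 and 0.003 m and z of housing in the frame of nest between 0.009 and 0.0145 m and angle between housing's own z axis and vertical below 0.03 rad and angle between the x axis of housing and the x axis of nest, either way round below 0.04 rad and contact force between housing and the fingers below 0.5 N), for 0.2 s.
2. the spacer lies flat on the housing, touching the front wall, let go (x of housing in the frame of nest between -0.004 and 0.0035 m and y of housing in the frame of nest between -0.003 and 0.003 m and z of housing in the frame of nest between 0.009 and 0.0145 m and angle between each of housing, spacer's own z axis and vertical below 0.03 rad and angle between the x axis of each of housing, spacer and the x axis of nest, either way round below 0.04 rad and x of spacer in the frame of nest between -0.004 and 0.002 m and y of spacer in the frame of nest between -0.003 and 0.003 m and z of spacer in the frame of nest between 0.049 and 0.0545 m and contact force between spacer and the fingers below 0.5 N), for 0.2 s.
3. the disc lies flat on the spacer between the brackets, its slot over the bar, let go (x of housing in the frame of nest between -0.004 and 0.0035 m and y of housing in the frame of nest between -0.003 and 0.003 m and z of housing in the frame of nest between 0.009 and 0.0145 m and angle between each of housing, spacer, disc's own z axis and vertical below 0.03 rad and angle between the x axis of each of housing, spacer and the x axis of nest, either way round below 0.04 rad and x of spacer in the frame of nest between -0.004 and 0.002 m and y of spacer in the frame of nest between -0.003 and 0.003 m and z of spacer in the frame of nest between 0.049 and 0.0545 m and horizontal distance between disc and seat below 0.004 m and z of disc in the frame of spacer between 0.011 and 0.0165 m and contact force between disc and the fingers below 0.5 N), for 0.2 s.
At the end, for the whole second after the job is handed in: Housing flat on the pocket floor, tongue under the lip (3 mm in height, 3.5 mm lengthwise); spacer flat on it, within 3 mm of the front wall; disc flat on the spacer (slot over the bar), within 4 mm of its seat; square to the nest within 0.04 rad, level within 0.03 rad, at rest, let go (x of housing in the frame of nest between -0.004 and 0.0035 m and y of housing in the frame of nest between -0.003 and 0.003 m and z of housing in the frame of nest between 0.009 and 0.0145 m and angle between each of housing, spacer, disc's own z axis and vertical below 0.03 rad and angle between the x axis of each of housing, spacer and the x axis of nest, either way round below 0.04 rad and x of spacer in the frame of nest between -0.004 and 0.002 m and y of spacer in the frame of nest between -0.003 and 0.003 m and z of spacer in the frame of nest between 0.049 and 0.0545 m and horizontal distance between disc and seat below 0.004 m and z of disc in the frame of spacer between 0.011 and 0.0165 m and linear speed of each of housing, spacer, disc below 0.02 m/s); the robot touches nothing.
It fails at once if a bystander was moved more than 30 mm (distance of any of bush_a, bush_b, bush_c, caliper, calculator from where it was at the start of the episode above 0.03 m).
It also fails if it takes over 72 s, if anything falls off the work surface, if the arm or the gripper's body presses on something with over 40 N, if the wrist force passes 120 N, or if a joint passes its speed limit or range.

## Working session

There is one attempt and no reset: what is moved stays moved. The work goes in short steps, each a Python script; the robot and the scene stay as the last script left them, time stands still between calls to the robot, and variables do not carry over. Pictures are saved under pics/ and viewed, at most 10 in all, crops included, and the job is handed in when it is done.

```bash
ls; mkdir -p pics; cat > h.py <<'E'
import numpy as np, cv2
from workcell import *
from scipy.spatial.transform import Rotation as Rn
def cloud(cam,depth):
    m=camera_model(cam);K=np.array(m["K"]);R=np.array(m["R"]);t=np.array(m["t"])
    v,u=np.mgrid[:384,:512];z=depth
    c=np.stack([(u-K[0,2])*z/K[0,0],(v-K[1,2])*z/K[1,1],z],-1)
    return (c-t)@R
def save(n,img,crop=None,s=1.5):
    if crop: l,t,r,b=crop; img=img[t:b,l:r]
    cv2.imwrite("pics/"+n+".png",cv2.resize(img[:,:,::-1],None,fx=s,fy=s))
E
python3 - <<'E'
from h import *
for c in("top","side"):
    im,d=get_image(c);save(c+"0",im);m=camera_model(c);R=np.array(m["R"]);print(c,-R.T@np.array(m["t"]),m["K"])
    P=cloud(c,d);np.savez("/tmp/"+c,im=im,P=P,d=d)
    for n in("nest","housing","spacer","disc","bush_a","caliper","calculator","seat"):
        for r in masks_of(n,c)[:3]:
            q=P[r["mask"]&(d>0)]
            print(n,round(r["confidence"],2),r["rect"],np.median(q,0).round(3),np.percentile(q[:,2],[5,95]).round(3))
print(read_state())
E
```

```text
pics
workcell.py
top [0.46638208 0.10334499 1.09421582] [[375.46854045   0.         257.80015394]
 [  0.         375.46854045 189.88086684]
 [  0.           0.           1.        ]]
nest 0.73 [344.7, 194.9, 395.8, 266.7] [ 0.51  -0.201  0.013] [0.009 0.071]
nest 0.68 [369.5, 127.9, 399.9, 178.3] [ 0.733 -0.253  0.019] [0.014 0.023]
nest 0.18 [331.6, 151.9, 346.1, 165.6] [ 0.715 -0.114  0.033] [0.008 0.038]
housing 0.82 [166.9, 200.5, 197.6, 252.4] [0.508 0.327 0.039] [0.01  0.043]
spacer 0.74 [287.2, 209.2, 313.1, 261.5] [ 0.494 -0.005  0.014] [0.011 0.031]
disc 0.91 [229.9, 187.8, 252.2, 206.4] [0.597 0.164 0.018] [0.01  0.053]
bush_a 0.59 [329.2, 150.7, 347.4, 166.5] [ 0.717 -0.112  0.032] [0.003 0.038]
bush_a 0.5 [210.4, 144.1, 220.7, 156.7] [0.732 0.238 0.033] [0.001 0.037]
bush_a 0.43 [265.4, 150.0, 279.4, 162.8] [0.721 0.072 0.032] [-0.001  0.037]
caliper 0.7 [96.0, 181.8, 175.2, 207.6] [0.587 0.452 0.006] [0.001 0.016]
calculator 0.78 [370.3, 128.2, 402.2, 177.9] [ 0.732 -0.255  0.019] [0.009 0.022]
calculator 0.53 [342.5, 193.1, 400.0, 266.7] [ 0.509 -0.201  0.013] [0.009 0.
[... 1116 characters left out ...]
sitions': array([-1.28100636e+00,  3.41969575e-01,  1.52410793e+00, -3.52536667e-05,
        1.27538851e+00, -1.45969925e-01]), 'dq': array([-6.68214302e-05, -6.15410779e-06,  1.74345306e-03, -2.63476931e-05,
       -6.40491793e-05, -1.93868141e-03]), 'tau': array([ 5.97529506e-04, -4.33554554e+01, -2.46274281e+01, -1.69866116e-04,
        1.34767129e-04, -1.19092857e-05]), 'eef_pos': array([ 0.22163175, -0.47594163,  0.24233454]), 'eef_rot': array([ 9.76356803e-01,  2.16165187e-01, -1.22705368e-05,  6.43691785e-05]), 'contact_force': array([-0.15010688,  0.35573731, -0.06423268]), 'torque': array([-0.04143779,  0.02065274,  0.01674861]), 'grip_force': 0.0, 'grip_width': 0.08529071382503478}
```

View pics/top0.png

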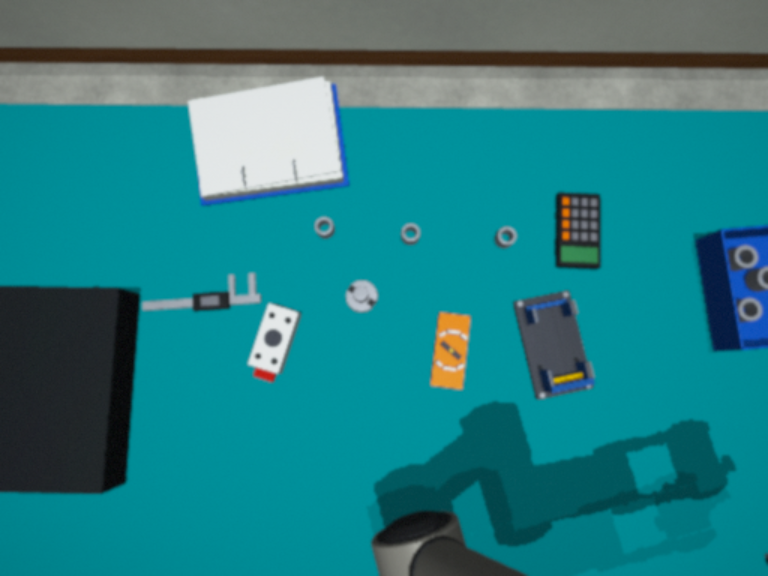

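```bash
python3 - <<'E'
import numpy as np,cv2
from h import save
D=np.load("/tmp/top.npz");im=D["im"];
a=im[185:275,280:405];cv2.imwrite("pics/crop1.png",cv2.resize(a[:,:,::-1],None,fx=6,fy=6,interpolation=cv2.INTER_CUBIC))
b=im[180:270,160:265]
cv2.imwrite("pics/crop2.png",cv2.resize(b[:,:,::-1],None,fx=6,fy=6,interpolation=cv2.INTER_CUBIC))
E
```

```text
(no output)
```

View pics/crop1.png

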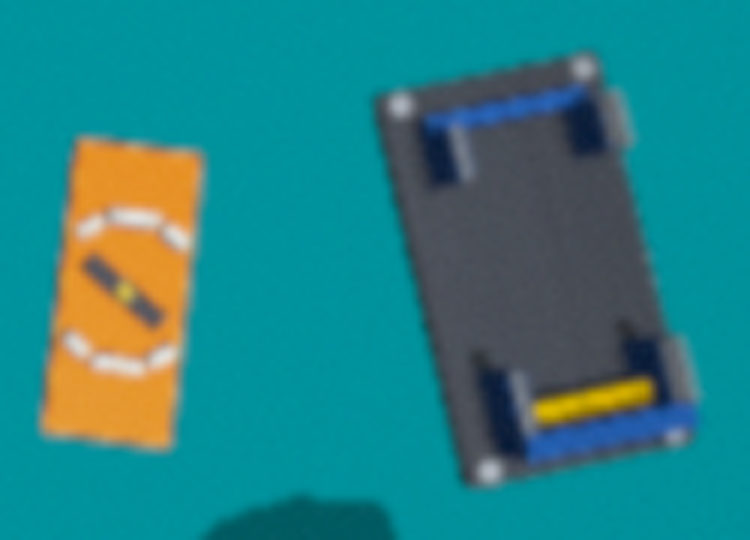

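View pics/crop2.png

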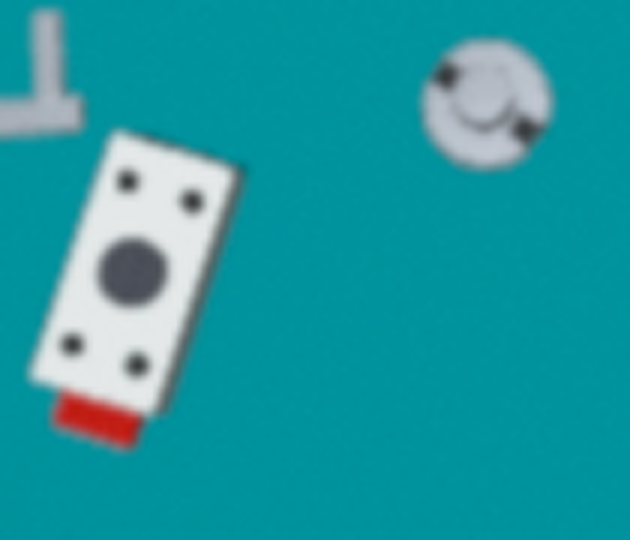

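The top view shows the housing (crop2, tongue nearest the robot), the disc with its marks running down-right, and the spacer with its bar turned about 40° (crop1). The nest's tall wall and yellow lip are on the robot side. Next I'll fit silhouettes of the known solids at sub-pixel level in both cameras.

```bash
cat > fit.py <<'E'
from h import *
from scipy.optimize import minimize
S=8
def box(x0,x1,y0,y1,z0,z1): return np.array([[x,y,z] for x in(x0,x1) for y in(y0,y1) for z in(z0,z1)])
def cyl(r,z0,z1): a=np.linspace(0,2*np.pi,48); return np.vstack([np.c_[r*np.cos(a),r*np.sin(a),0*a+z] for z in(z0,z1)])
MOD={"nest":[box(-95,95,-55,55,0,12)],"housing":[box(-50,70,-30,30,0,40),box(-70,-50,-20,20,0,12)],
"spacer":[box(-70,70,-30,30,0,14)],"disc":[cyl(30,0,18),cyl(14,18,52)]}
CARE={"nest":[box(-81,-69,-42,42,12,72)]+[box(a,b,c,d,12,77) for a,b in((-75,-40),(44,75)) for c,d in((28,44),(-44,-28))]+[box(69,81,-42,42,12,34)]}
def proj(cam,X):
    m=camera_model(cam);c=X@np.array(m["R"]).T+np.array(m["t"]);p=c@np.array(m["K"]).T;return p[:,:2]/p[:,2:]
def draw(cam,solids,pose,win,pad=0):
    x,y,a,z=pose;l,t,r,b=win;M=np.zeros(((b-t)*S,(r-l)*S),np.uint8)
    Rz=Rn.from_euler("z",a).as_matrix()
    for s in solids:
        p=proj(cam,s/1000@Rz.T+[x,y,z]); p=(p-[l,t]+.5)*S-.5
        cv2.fillConvexPoly(M,cv2.convexHull((p*16).round().astype(np.int32)),1,shift=4)
    return M
def alpha(im,thr=28):
    f=im.astype(float);bg=np.median(f[200:215,262:280].reshape(-1,3),0) if 0 else np.array([0,145,155.])
    t=bg/np.linalg.norm(bg);r=f-(f@t)[...,None]*t
    return np.linalg.norm(r,axis=-1)
def fit(name,cam,im,p0,z=0,thr=35):
    c=proj(cam,np.array([[p0[0],p0[1],.02]]))[0].astype(int);w=45 if name=="nest" else 36
    win=(c[0]-w,c[1]-w,c[0]+w,c[1]+w)
    A=alpha(im)[win[1]:win[3],win[0]:win[2]]
    A=(cv2.resize(A,None,fx=S,fy=S,interpolation=cv2.INTER_CUBIC)>thr).astype(np.uint8)
    near=cv2.dilate(draw(cam,MOD[name],(*p0,z),win),np.ones((9*S,9*S)))
    def cost(q):
        M=draw(cam,MOD[name],(q[0]*1e-3,q[1]*1e-3,q[2]*1e-2,z),win);k=near.copy()
        if name in CARE: k[draw(cam,CARE[name],(q[0]*1e-3,q[1]*1e-3,q[2]*1e-2,z),win)>0]=0
        return ((M!=A)&(k>0)).sum()/S/S
    q=np.array([p0[0]*1e3,p0[1]*1e3,p0[2]*1e2])
    for d in(6,2,.7):
        r=minimize(cost,q,method="Nelder-Mead",options=dict(initial_simplex=[q]+[q+d*e for e in np.eye(3)],xatol=.02,fatol=.01,maxiter=150));q=r.x
    return q[0]/1e3,q[1]/1e3,q[2]/1e2,r.fun
E
cat > run.py <<'E'
from fit import *
p={"nest":(.508,-.205,.25),"housing":(.505,.315,-.25),"spacer":(.496,-.006,-.1),"disc":(.597,.158,-.6)}
for cam in("top","side"):
    im=np.load("/tmp/%s.npz"%cam)["im"]
    a=alpha(im); print(cam,"bg",np.percentile(a,[10,50]).round(1))
    for n in p:
      for thr in (30,45):
        r=fit(n,cam,im,p[n],thr=thr); print(n,thr,np.round(r,4))
E
time python3 run.py
```

```text
top bg [0.  0.7]
nest 30 [ 0.5107 -0.2047  0.2183 37.7031]Traceback (most recent call last):
  File "run.py", line 8, in <module>
    r=fit(n,cam,im,p[n],thr=thr); print(n,thr,np.round(r,4))
  File "fit.py", line 34, in fit
    r=minimize(cost,q,method="Nelder-Mead",options=dict(initial_simplex=[q]+[q+d*e for e in np.eye(3)],xatol=.02,fatol=.01,maxiter=150));q=r.x
    res = _minimize_neldermead(fun, x0, args, callback, bounds=bounds,
                               **options)
    fxr = func(xr)
    fx = function(np.copy(x), *(wrapper_args + args))
  File "fit.py", line 29, in cost
    M=draw(cam,MOD[name],(q[0]*1e-3,q[1]*1e-3,q[2]*1e-2,z),win);k=near.copy()
  File "fit.py", line 15, in draw
    p=proj(cam,s/1000@Rz.T+[x,y,z]); p=(p-[l,t]+.5)*S-.5
  File "fit.py", line 10, in proj
    m=camera_model(cam);c=X@np.array(m["R"]).T+np.array(m["t"]);p=c@np.array(m["K"]).T;return p[:,:2]/p[:,2:]
ValueError: time passes only in moves, steps and waits

real	0m1.468s
user	0m1.539s
sys	0m0.165s
```

View pics/side0.png

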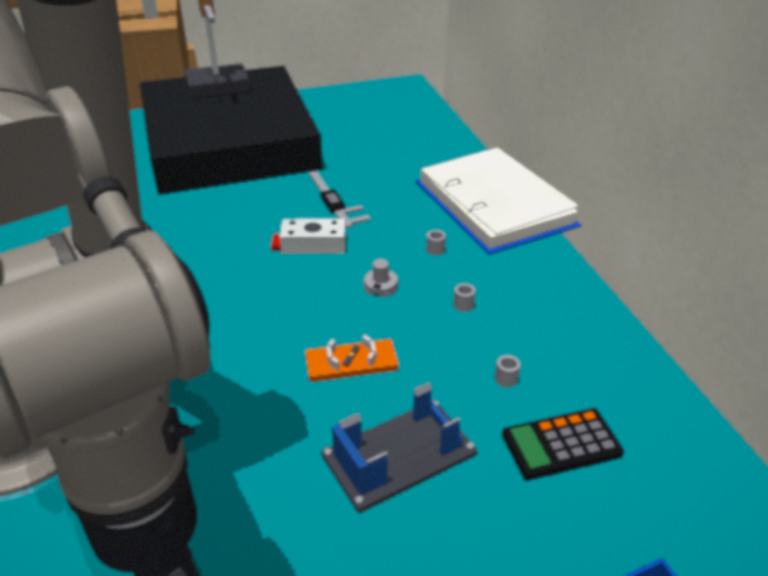

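```bash
sed -i 's/^S=8/S=8\nCM={c:camera_model(c) for c in("top","side")}/; s/m=camera_model(cam);c=X/m=CM[cam];c=X/' fit.py
sed -i 's/^def proj/CARE["spacer"]=[cyl(36,15,32)]\ndef proj/' fit.py
cat >> run.py <<'E'
im=np.load("/tmp/top.npz")["im"];a=alpha(im)[185:275,335:405]
cv2.imwrite("pics/alpha.png",cv2.resize(np.clip(a*3,0,255).astype(np.uint8),None,fx=6,fy=6))
E
time python3 run.py
```

```text
top bg [0.  0.7]
nest 30 [ 0.5107 -0.2047  0.2183 37.7031]
nest 45 [ 0.5114 -0.2058  0.2204 60.4375]
housing 30 [ 0.5063  0.3296 -0.2551 95.2656]
housing 45 [ 0.5062  0.3301 -0.2612 69.6719]
spacer 30 [ 4.93500e-01 -6.30000e-03 -1.14200e-01  1.51375e+02]
spacer 45 [ 4.938000e-01 -6.300000e-03 -1.133000e-01  1.262344e+02]
disc 30 [ 0.5983  0.165  -0.6338 67.9844]
disc 45 [ 0.5982  0.1648 -0.6262 52.0156]
side bg [ 0.6 54.3]
nest 30 [ 0.5118 -0.2002  0.2241 61.5625]
nest 45 [  0.5107  -0.1976   0.2221 174.5469]
housing 30 [  0.5035   0.3309  -0.3427 172.2812]
housing 45 [  0.5035   0.3315  -0.3329 141.4062]
spacer 30 [ 4.958000e-01 -8.600000e-03 -1.159000e-01  1.431719e+02]
spacer 45 [ 4.955000e-01 -7.800000e-03 -1.174000e-01  1.170781e+02]
disc 30 [ 0.5995  0.1691 -0.5977 55.625 ]
disc 45 [ 0.5992  0.1682 -0.5868 38.4688]
real	0m1.702s
user	0m2.269s
sys	0m0.048s
```

View pics/alpha.png

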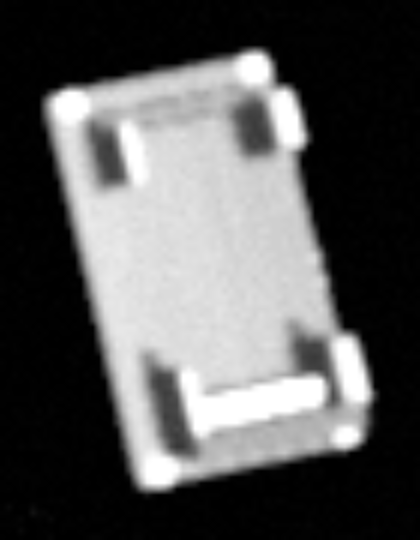

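```bash
sed -i 's/9\*S,9\*S/7*S,7*S/' fit.py
cat > run.py <<'E'
from fit import *
p={"nest":(.511,-.204,.22),"housing":(.505,.33,-.33),"spacer":(.494,-.006,-.114),"disc":(.598,.165,-.6)}
T=dict(nest=(33,37),housing=(60,90,110),spacer=(90,115),disc=(50,70,90))
for cam in("top","side"):
    im=np.load("/tmp/%s.npz"%cam)["im"]
    for n in p:
      for thr in T[n]:
        r=fit(n,cam,im,p[n],thr=thr); print(cam,n,thr,np.round(r,4))
# bar and marks angles (top)
im=np.load("/tmp/top.npz")["im"];m=CM["top"];K,R,t=(np.array(m[k]) for k in"KRt")
up=cv2.resize(im,None,fx=8,fy=8,interpolation=cv2.INTER_CUBIC).astype(int)
def ang(c,z,rad,name):
    v,u=np.mgrid[:up.shape[0],:up.shape[1]];u=(u+.5)/8-.5;v=(v+.5)/8-.5
    r=np.stack([(u-K[0,2])/K[0,0],(v-K[1,2])/K[1,1],np.ones_like(u)],-1)@R; o=-R.T@t
    X=o+r*((z-o[2])/r[...,2])[...,None]
    g=up.sum(-1);d=np.hypot(X[...,0]-c[0],X[...,1]-c[1])
    k=(d<rad)&(g<(330 if name=="bar" else 330)); 
    if name=="marks": k&=d>.015
    q=X[k][:,:2];w,V=np.linalg.eigh(np.cov(q.T));e=V[:,1]*np.sign(V[1,1]);print(name,k.sum(),q.mean(0).round(4),np.sqrt(w).round(4),"y-axis turn",np.arctan2(-e[0],e[1]).round(3))
ang((.4945,-.0065),.020,.026,"bar"); ang((.5985,.1655),.018,.030,"marks")
E
python3 run.py
```

```text
top nest 33 [ 0.511  -0.2048  0.219  37.0156]
top nest 37 [ 0.5113 -0.2051  0.2185 39.3281]
top housing 60 [ 0.5053  0.3314 -0.2873 61.7344]
top housing 90 [  0.5049   0.3316  -0.2774 139.5312]
top housing 110 [  0.5054   0.3315  -0.2656 177.375 ]
top spacer 90 [ 4.95100e-01 -7.30000e-03 -1.20100e-01  6.71406e+01]
top spacer 115 [ 4.96200e-01 -7.90000e-03 -1.21200e-01  3.78125e+01]
top disc 50 [ 0.5972  0.1657 -0.5588 47.875 ]
top disc 70 [ 0.5998  0.1641 -0.6247 46.3281]
top disc 90 [ 0.5991  0.1644 -0.5749 41.4531]
side nest 33 [ 0.5116 -0.1996  0.2256 81.0938]
side nest 37 [  0.5106  -0.1991   0.2237 110.4062]
side housing 60 [  0.5039   0.3319  -0.3223 112.0625]
side housing 90 [ 0.5034  0.3334 -0.2993 93.9844]
side housing 110 [  0.5046   0.3355  -0.3062 135.2031]
side spacer 90 [ 4.96700e-01 -5.40000e-03 -1.19800e-01  4.36719e+01]
side spacer 115 [ 4.97000e-01 -3.40000e-03 -1.16600e-01  4.73125e+01]
side disc 50 [ 0.5988  0.1679 -0.6019 33.7656]
side disc 70 [ 0.5986  0.1675 -0.5991 30.1094]
side disc 90 [  0.5999   0.1706  -0.657  152.2188]
bar 2072 [ 0.497  -0.0061] [0.0024 0.0144] y-axis turn -0.687
marks 1724 [0.5993 0.1656] [0.0029 0.0246] y-axis turn -0.59
```

```bash
cat > run2.py <<'E'
from fit import *
def brightfit(cam):
    im=np.load("/tmp/%s.npz"%cam)["im"];p0=(.505,.332,-.31)
    top=[np.array([[x,y,40.] for x in(-50,70) for y in(-30,30)])]
    c=proj(cam,np.array([[.505,.332,.03]]))[0].astype(int);w=36;win=(c[0]-w,c[1]-w,c[0]+w,c[1]+w)
    for thr in (110,140,170):
        A=im[win[1]:win[3],win[0]:win[2]].min(-1).astype(np.float32)
        A=(cv2.resize(A,None,fx=S,fy=S,interpolation=cv2.INTER_CUBIC)>thr).astype(np.uint8)
        n,l,st,_=cv2.connectedComponentsWithStats(A);i=l[w*S+25,w*S-60] if 0 else 1+np.argmax(st[1:,4]);A=(l==i).astype(np.uint8)
        cs,_=cv2.findContours(A,cv2.RETR_EXTERNAL,cv2.CHAIN_APPROX_NONE);A=cv2.drawContours(A*0,cs,-1,1,-1)
        cost=lambda q:(draw(cam,top,(q[0]*1e-3,q[1]*1e-3,q[2]*1e-2,0),win)!=A).sum()/64
        q=np.array([505,332,-31.])
        for d in(6,2,.7):
            r=minimize(cost,q,method="Nelder-Mead",options=dict(initial_simplex=[q]+[q+d*e for e in np.eye(3)],maxiter=150));q=r.x
        print(cam,thr,q.round(2),r.fun,A.sum()/64)
brightfit("top");brightfit("side")
E
python3 run2.py
```

```text
top 110 [503.77 329.54 -30.09] 65.6875 992.34375
top 140 [504.34 329.37 -28.74] 19.578125 940.578125
top 170 [504.44 329.74 -29.18] 34.609375 889.296875
side 110 [501.17 318.27 -19.4 ] 547.078125 1059.8125
side 140 [503.59 327.25 -30.38] 96.25 592.296875
side 170 [504.25 328.68 -29.7 ] 45.921875 474.234375
```

```bash
cat >> h.py <<'E'
FL=np.diag([1.,-1,-1])
def ori(yaw,th=0): # th = nose-down tilt
    return Rn.from_matrix(Rn.from_euler("ZY",[yaw,-th]).as_matrix()@FL).as_quat()
def st(msg=""):
    s=read_state();print(msg,"t",round(s["time_s"],2),"p",s["eef_pos"].round(4),"F",s["contact_force"].round(1),"M",s["torque"].round(2),"w",round(s["grip_width"],4),"gf",round(s["grip_force"],1));return s
def bodytcp(o,yaw,g): return np.array(o)+Rn.from_euler("z",yaw).apply(g)
E
cat > s1.py <<'E'
from h import *
o,yaw=[.5044,.3296,0],-.293
q=ori(yaw);p=bodytcp(o,yaw,[.008,0,.020])
reach([p[0],p[1],.12],q);move_straight(p,q,speed=.12);st("down")
command_gripper(.05,force=90);st("grip")
move_straight([p[0],p[1],.17],q,speed=.12);s=st("lift")
yn=.22;gp=bodytcp([.511,-.204,0],yn,[.04,.0,0]);gp[2]=.19
reach([gp[0],gp[1],.19],ori(yn));hold(.3);st("over")
s=read_state();e=Rn.from_quat(s["eef_rot"]).as_matrix()@FL
print("euler",Rn.from_matrix(e).as_euler("ZYX").round(4))
for c in("top","side"):
    im,d=get_image(c);P=cloud(c,d);np.savez("/tmp/%s1"%c,im=im,P=P,d=d)
save("side1",np.load("/tmp/side1.npz")["im"],(150,120,420,370),3) if 0 else save("side1",np.load("/tmp/side1.npz")["im"])
E
python3 s1.py
```

```text
down t 4.91 p [0.5126 0.3275 0.0208] F [ 0.3  1.3 -0.2] M [-0.   -0.01 -0.  ] w 0.0855 gf 0.0
grip t 5.28 p [0.5129 0.3278 0.0215] F [-0.4  1.6  5.6] M [-0.06  0.06  0.04] w 0.0584 gf 100.2
lift t 6.67 p [0.5116 0.3271 0.169 ] F [ 0.   0.6 -7.4] M [0.03 0.04 0.01] w 0.0587 gf 98.4
over t 8.88 p [ 0.5502 -0.1948  0.19  ] F [-0.6 -0.1 -6.7] M [ 0.01  0.03 -0.03] w 0.0586 gf 98.4
euler [ 0.2208 -0.     -0.    ]
```

View pics/side1.png

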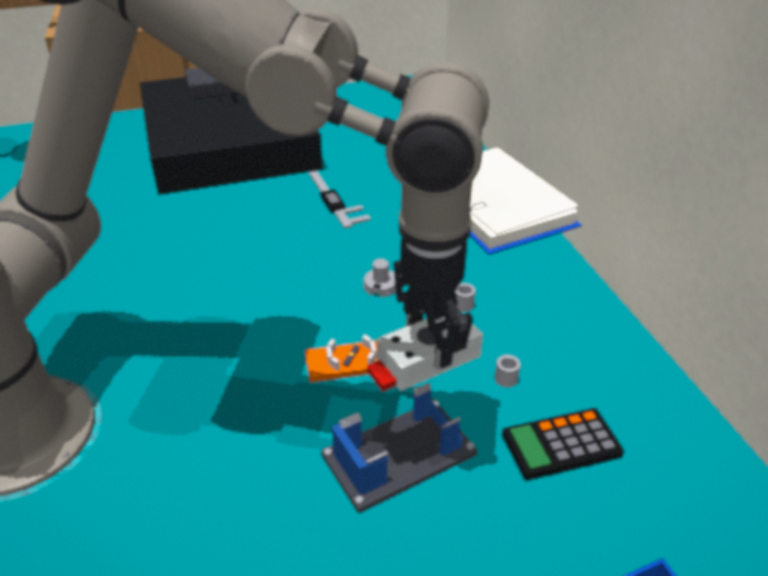

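The housing is held level over the nest (around pixel 430,350). I'll check the camera bias by overlaying the outline expected from the robot pose.

```bash
cat > ov.py <<'E'
from fit import *
s=read_state();yaw=.2208;z=s["eef_pos"][2]-.0205
o=bodytcp(s["eef_pos"]*[1,1,0],yaw,[-.008,0,0])[:2]
out=[]
for cam in("top","side"):
    im=np.load("/tmp/%s1.npz"%cam)["im"];c=proj(cam,np.array([[*o,z]]))[0].astype(int);w=45
    a=cv2.resize(im[c[1]-w:c[1]+w,c[0]-w:c[0]+w],None,fx=S,fy=S,interpolation=cv2.INTER_CUBIC).copy()
    def outl(X,col):
        p=proj(cam,X/1000@Rn.from_euler("z",yaw).as_matrix().T+[*o,z]);p=(p-c+w+.5)*S-.5
        cv2.polylines(a,[p.round().astype(np.int32)],True,col,1)
    for x0,x1,y,h in((-50,70,30,40),(-50,70,30,0),(-70,-50,20,12),(-70,-50,20,0)):
        outl(np.array([[x0,-y,h],[x1,-y,h],[x1,y,h],[x0,y,h]],float),(255,255,0) if h>20 else (255,0,255))
    out.append(cv2.resize(a,(400,400)) if 0 else a[120:600,100:500] if 0 else a)
cv2.imwrite("pics/ov.png",cv2.resize(np.hstack(out)[:,:,::-1],(800,400),interpolation=cv2.INTER_AREA))
E
python3 ov.py
```

```text
(no output)
```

View pics/ov.png

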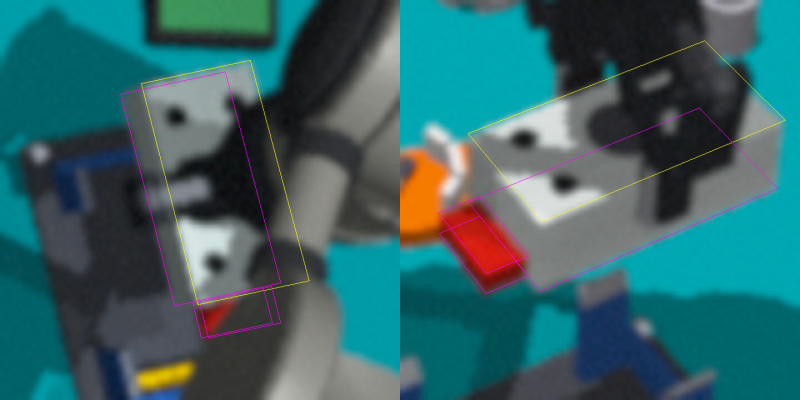

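```bash
cat > n.py <<'E'
from fit import *
for cam in("top","side"):
    im=np.load("/tmp/%s.npz"%cam)["im"]
    for thr in(15,20,25,35): print(cam,thr,np.round(fit("nest",cam,im,(.511,-.2045,.22),thr=thr),4))
im=np.load("/tmp/top.npz")["im"];m=CM["top"];K,R,t=(np.array(m[k]) for k in"KRt");o=-R.T@t
def bp(u,v,z):
    r=np.stack([(u-K[0,2])/K[0,0],(v-K[1,2])/K[1,1],np.ones_like(u)],-1)@R;return o+r*((z-o[2])/r[...,2])[...,None]
w=im[185:275,335:410].astype(float);wt=np.clip(w[...,0]-w[...,2]-60,0,None);v,u=np.mgrid[185:275,335:410].astype(float)
X=bp(u,v,.038);c=(X*wt[...,None]).sum((0,1))/wt.sum()
N=lambda X:Rn.from_euler("z",-.219).apply(X-[.511,-.2048,0])
print("lip centroid in nest",N(c).round(4))
up=cv2.resize(im[185:275,335:405],None,fx=8,fy=8,interpolation=cv2.INTER_CUBIC)
A=(up.min(-1)>120).astype(np.uint8);n,l,s_,c=cv2.connectedComponentsWithStats(A)
for i in range(1,n):
    if s_[i,4]>60: print(s_[i,4],N(bp((c[i,0]+.5)/8-.5+335,(c[i,1]+.5)/8-.5+185,.013)).round(4))
E
python3 n.py
```

```text
top 15 [ 0.5105 -0.2039  0.2161 80.5625]
top 20 [ 0.5104 -0.2042  0.2179 59.2031]
top 25 [ 0.5105 -0.2044  0.218  42.9844]
top 35 [ 0.511  -0.2049  0.2197 37.2344]
side 15 [ 0.5114 -0.202   0.2227 22.625 ]
side 20 [ 0.5115 -0.2015  0.2257 32.7969]
side 25 [ 0.5117 -0.2008  0.2264 46.0156]
side 35 [ 0.511  -0.1994  0.2225 94.9844]
lip centroid in nest [-0.0645 -0.0023  0.038 ]
504 [ 0.088  -0.0449  0.013 ]
671 [0.0883 0.0454 0.013 ]
80 [-0.067   0.0212  0.013 ]
114 [-0.0907 -0.0439  0.013 ]
748 [-0.0883  0.0454  0.013 ]
```

```bash
cat >> h.py <<'E'
N0=np.array([.511,-.2044,0]);NY=.219
G=np.array([.008,0,.0212])
def hpose(px,pz,th,dy=0,yaw=NY,g=G):
    """TCP for housing with tongue-tip bottom at nest x=px, height pz above floor, nose-down th"""
    A=Rn.from_euler("y",-th);R=Rn.from_euler("z",yaw)
    loc=np.array([px,dy,.012+pz])+A.apply(np.array(g)+[.07,0,0])
    return N0+R.apply(loc),ori(yaw,th)
def local(v): return Rn.from_euler("z",-NY).apply(v)
def sl(msg):
    s=read_state();print(msg,"t",round(s["time_s"],2),"Fnest",local(s["contact_force"]).round(1),"Mnest",local(s["torque"]).round(2));return s
E
cat > s2.py <<'E'
from h import *
th=np.radians(15)
reach(*hpose(-.057,.075,th));sl("hover")
print(move_straight(*hpose(-.057,.030,th),speed=.1,max_force=12));sl("30")
print(move_straight(*hpose(-.057,.0025,th),speed=.05,max_force=10));s=sl("down")
print("dev",local(s["eef_pos"]-hpose(-.057,.0025,th)[0]).round(4))
E
python3 s2.py
```

```text
hover t 9.47 Fnest [-0.2 -0.8 -6.5] Mnest [-0.07  0.38 -0.01]
False
30 t 10.07 Fnest [ 0.2  1.9 -7.2] Mnest [ 0.29  0.4  -0.02]
False
down t 10.78 Fnest [-0.6  3.4 -7.9] Mnest [ 0.49  0.43 -0.04]
dev [-0.0004  0.0002 -0.0005]
```

```bash
cat > s3.py <<'E'
from h import *
th=np.radians(15);dy=.0007
move_straight(*hpose(-.057,.0025,th,dy),speed=.02);sl("dy")
hit=move_straight(*hpose(-.074,.0025,th,dy),speed=.04,max_force=8);s=sl("slide %s"%hit)
d=local(s["eef_pos"]-hpose(-.071,.0025,th,dy)[0]);print("dev from px=-71",d.round(4))
E
python3 s3.py
```

```text
dy t 11.03 Fnest [-0.3  1.  -7.2] Mnest [ 0.16  0.46 -0.06]
slide True t 11.37 Fnest [ 6.   0.4 -4.2] Mnest [ 0.05 -0.67 -0.02]
dev from px=-71 [ 0.0041 -0.0004  0.0004]
```

```bash
cat > s4.py <<'E'
from h import *
dy=.0007
def P(deg,pz,gap=.0005,off=.0010):
    th=np.radians(deg);return hpose(-.071+gap+off+.012*np.sin(th),pz,th,dy)
move_straight(*P(15,.0025),speed=.02);sl("back")
for deg,pz in((13,.002),(11,.0015),(9,.001),(7,.001)):
    h=move_straight(*P(deg,pz),speed=.03,max_force=20);s=sl("%g %s"%(deg,h))
    print(local(s["eef_pos"]-P(deg,pz)[0]).round(4))
    if h: break
E
python3 s4.py
```

```text
back t 11.64 Fnest [ 0.8 -0.6 -7.1] Mnest [-0.1   0.3  -0.06]
13 False t 11.89 Fnest [-0.1 -0.6 -6.7] Mnest [0.   0.33 0.04]
[ 0.      0.0002 -0.0003]
11 False t 12.15 Fnest [ 0.3  0.9 -6.4] Mnest [-0.01  0.32 -0.02]
[-0.0001  0.0003 -0.0003]
9 False t 12.41 Fnest [-0.5  0.4 -6.9] Mnest [ 0.01  0.24 -0.04]
[-0.0002  0.0003 -0.0002]
7 False t 12.66 Fnest [-0.4 -0.3 -6.9] Mnest [0.07 0.2  0.04]
[-0.0002  0.0003 -0.0002]
```

```bash
cat > s5.py <<'E'
from h import *
exec(open("s4.py").read().split("move_straight")[0].split("import *")[1])
for deg,pz in((5,.001),(3,.001),(1.5,.001),(0,.001)):
    h=move_straight(*P(deg,pz,gap=.0008),speed=.03,max_force=20);s=sl("%g %s"%(deg,h))
    print(local(s["eef_pos"]-P(deg,pz,gap=.0008)[0]).round(4))
h=move_straight(*P(0,-.003,gap=.0008),speed=.02,max_force=12);s=sl("press %s"%h)
print(local(s["eef_pos"]-P(0,0,gap=.0008)[0]).round(4))
command_gripper(.085);s=sl("open");p=s["eef_pos"]
move_straight([p[0],p[1],.2],speed=.2);sl("up")
q=reach([.45,.15,.3],ori(0))
for c in("top","side"):
    im,d=get_image(c);np.savez("/tmp/%s2"%c,im=im,d=d,P=cloud(c,d))
im=np.load("/tmp/top2.npz")["im"][180:280,270:410]; im2=np.load("/tmp/side2.npz")["im"][215:345,200:340]
R=lambda a:cv2.resize(a,(400,400*a.shape[0]//a.shape[1]),interpolation=cv2.INTER_CUBIC)
a,b=R(im),R(im2);hh=min(a.shape[0],b.shape[0]);cv2.imwrite("pics/h2.png",np.hstack([a[:hh],b[:hh]])[:,:,::-1])
E
python3 s5.py
```

```text
5 False t 12.91 Fnest [-0.3 -0.8 -7.2] Mnest [0.01 0.22 0.02]
[-0.0002  0.0003 -0.0002]
3 False t 13.16 Fnest [-0.5  0.8 -7.6] Mnest [0.02 0.07 0.02]
[-0.0001  0.0003 -0.0002]
1.5 False t 13.41 Fnest [-0.3 -0.5 -6.3] Mnest [0.03 0.06 0.02]
[-0.0002  0.0002 -0.0001]
0 False t 13.66 Fnest [-1.3  0.5 -7.3] Mnest [-0.01 -0.03  0.05]
[-0.0001  0.0002 -0.0001]
press True t 13.87 Fnest [-0.4  0.9  5. ] Mnest [ 0.28 -0.04  0.06]
[-0.0001  0.      0.0003]
open t 14.25 Fnest [ 0.1 -0.2  0.3] Mnest [-0.   -0.02  0.01]
up t 15.24 Fnest [-0.  -0.4 -0.8] Mnest [-0.04  0.01  0.02]
```

View pics/h2.png

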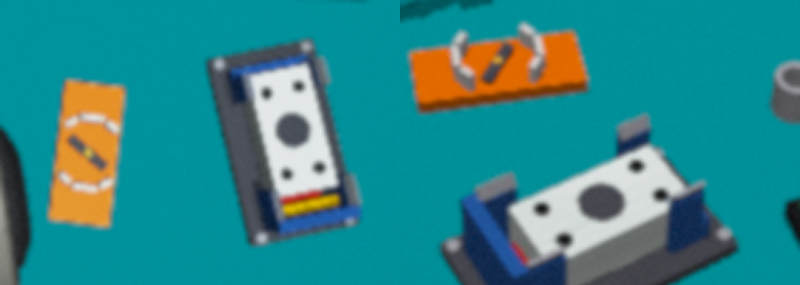

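```bash
cat > s6.py <<'E'
from h import *
x,y,yaw=.496,-.007,-.12;q=ori(yaw)
command_gripper(.074)
reach([x,y,.09],q);move_straight([x,y,.035],q,speed=.15)
h=move_straight([x,y,.006],q,speed=.03,max_force=5);s=st("touch %s"%h)
z=s["eef_pos"][2]+.0035
move_straight([x,y,z],q,speed=.03)
command_gripper(.05,force=70);s=st("grip");gz=s["eef_pos"][2]
move_straight([x,y,.16],q,speed=.12);st("lift")
print("gz",gz)
def sp(nx,h,dy=.0007): return N0+Rn.from_euler("z",NY).apply([nx,dy,.052+h+gz]),ori(NY)
reach(*sp(.005,.05));sl("hover")
h=move_straight(*sp(.005,.018),speed=.1,max_force=10);sl("flare %s"%h)
h=move_straight(*sp(.005,-.004),speed=.03,max_force=8);s=sl("down %s"%h)
print("dev",local(s["eef_pos"]-sp(.005,0)[0]).round(4))
E
python3 s6.py
```

```text
touch False t 19.68 p [ 0.4961 -0.007   0.0061] F [-0.1 -0.2  0.2] M [-0.03  0.02  0.02] w 0.0741 gf 0.0
grip t 20.25 p [ 0.4961 -0.007   0.0103] F [-1.8  0.7  8. ] M [0.02 0.36 0.02] w 0.0576 gf 75.3
lift t 21.65 p [ 0.4955 -0.007   0.1593] F [ 0.1  0.4 -2.9] M [ 0.02 -0.   -0.03] w 0.0582 gf 75.1
gz 0.01034237001846633
hover t 22.48 Fnest [ 0.4  0.6 -1.7] Mnest [ 0.02 -0.01 -0.04]
flare False t 22.94 Fnest [-0.   0.2 -2.5] Mnest [-0.   -0.06  0.05]
down True t 23.53 Fnest [-0.9  1.   3.6] Mnest [0.   0.05 0.  ]
dev [-0.0001  0.      0.    ]
```

```bash
cat > s7.py <<'E'
from h import *
gz=.01034
def sp(nx,h,dy=.0007): return N0+Rn.from_euler("z",NY).apply([nx,dy,.052+h+gz]),ori(NY)
move_straight(*sp(.005,.0003),speed=.02)
h=move_straight(*sp(-.007,.0003),speed=.03,max_force=10);s=sl("slide %s"%h)
print("nx",local(s["eef_pos"]-sp(0,0)[0]).round(4))
h=move_straight(s["eef_pos"]+[0,0,-.003],s["eef_rot"],speed=.02,max_force=5);s=sl("press %s"%h)
print("nx",local(s["eef_pos"]-sp(0,0)[0]).round(4))
command_gripper(.085);s=sl("open");p=s["eef_pos"]
move_straight([p[0],p[1],.2],speed=.2)
reach([.45,.15,.3],ori(0))
for c in("top","side"):
    im,d=get_image(c);np.savez("/tmp/%s3"%c,im=im,d=d,P=cloud(c,d))
im=np.load("/tmp/top3.npz")["im"][180:280,320:410]; im2=np.load("/tmp/side3.npz")["im"][215:345,200:340]
a,b=[cv2.resize(i,(400,440),interpolation=cv2.INTER_CUBIC) for i in(im,im2)]
cv2.imwrite("pics/h3.png",np.hstack([a,b])[:,:,::-1]);st()
E
python3 s7.py
```

```text
slide True t 24.1 Fnest [2.1 0.5 2.9] Mnest [ 0.11 -0.31 -0.07]
nx [-0.0009 -0.0002  0.    ]
press True t 24.31 Fnest [-0.3  0.3  4.8] Mnest [ 0.18  0.11 -0.02]
nx [-0.0009 -0.0001  0.    ]
open t 24.7 Fnest [0.2 0.1 0.5] Mnest [-0.02  0.03  0.03]
 t 27.03 p [0.4503 0.1492 0.2994] F [ 0.5  0.4 -0.1] M [ 0.02  0.03 -0.09] w 0.0852 gf 0.0
```

View pics/h3.png

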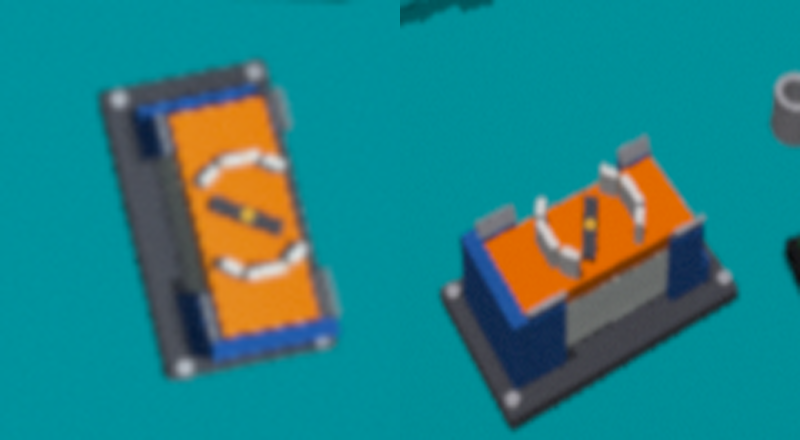

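```bash
cat > bar.py <<'E'
from fit import *
for cam,f in(("top","/tmp/top3.npz"),("side","/tmp/side3.npz")):
    im=np.load(f)["im"];m=CM[cam];K,R,t=(np.array(m[k]) for k in"KRt");o=-R.T@t
    c=proj(cam,np.array([[.510,-.204,.072]]))[0].astype(int);w=16
    up=cv2.resize(im[c[1]-w:c[1]+w,c[0]-w:c[0]+w],None,fx=8,fy=8,interpolation=cv2.INTER_CUBIC).astype(int)
    v,u=np.mgrid[:up.shape[0],:up.shape[1]];u=(u+.5)/8-.5+c[0]-w;v=(v+.5)/8-.5+c[1]-w
    r=np.stack([(u-K[0,2])/K[0,0],(v-K[1,2])/K[1,1],np.ones_like(u)],-1)@R
    X=o+r*((.072-o[2])/r[...,2])[...,None];d=np.hypot(X[...,0]-.51,X[...,1]+.204)
    for name,k in(("bar",(d<.027)&(up[...,0]<150)),("dot",(d<.010)&(up[...,1]>130)&(up[...,0]>130))):
        q=X[k][:,:2]
        if len(q)<20: print(cam,name,len(q)); continue
        wv,V=np.linalg.eigh(np.cov(q.T));e=V[:,1]*np.sign(V[1,1])
        print(cam,name,k.sum(),q.mean(0).round(4),np.sqrt(wv).round(4),"turn",np.arctan2(-e[0],e[1]).round(3),"nest",local(np.r_[q.mean(0),0]-N0).round(4))
E
python3 bar.py
```

```text
top bar 2830 [ 0.5102 -0.2028] [0.0025 0.0142] turn -0.351 nest [-0.0005  0.0017  0.    ]
top dot 765 [ 0.5115 -0.2049] [0.0019 0.0049] turn 1.201 nest [ 0.0003 -0.0006  0.    ]
side bar 4993 [ 0.5088 -0.2059] [0.0044 0.0158] turn -0.268 nest [-0.0025 -0.001   0.    ]
side dot 444 [ 0.5107 -0.2037] [0.0017 0.0017] turn -0.048 nest [-0.0002  0.0008  0.    ]
```

```bash
cat > s8.py <<'E'
from h import *
x,y=.5990,.1660
for s0 in(np.pi/2,-np.pi/2):
    if solve_ik([x,y,.1],ori(s0)) is not None: break
command_gripper(.06)
reach([x,y,.10],ori(s0));move_straight([x,y,.034],ori(s0),speed=.12)
command_gripper(.02,force=20);st("g1");command_gripper(.05)
move_straight([x,y,.075],speed=.15);reach([x,y,.075],ori(0));move_straight([x,y,.034],ori(0),speed=.1)
command_gripper(.02,force=60);s=st("g2");gz=s["eef_pos"][2]
move_straight([x,y,.18],ori(0),speed=.12);st("lift")
yaw=.239
def dp(h,nx=-.0005,ny=.0007,yw=yaw): return N0+Rn.from_euler("z",NY).apply([nx,ny,.066+h+gz]),ori(yw)
reach(*dp(.06));sl("hover")
print(move_straight(*dp(.022),speed=.1,max_force=10))
h=move_straight(*dp(-.003),speed=.03,max_force=6);s=sl("down %s"%h)
print("gz",gz,"dev",local(s["eef_pos"]-dp(0)[0]).round(4))
E
python3 s8.py
```

```text
g1 t 29.9 p [0.5994 0.1661 0.035 ] F [-1.8  0.5  5.7] M [-0.05  0.3   0.01] w 0.0274 gf 19.8
g2 t 32.97 p [0.5997 0.1661 0.0351] F [-1.1 -0.1  5.6] M [-0.13  0.07 -0.02] w 0.0265 gf 59.5
lift t 34.33 p [0.5985 0.1659 0.179 ] F [ 0.2  0.5 -3.5] M [-0.05  0.02  0.01] w 0.0265 gf 59.1
hover t 35.75 Fnest [ 0.   0.7 -3.5] Mnest [0.02 0.03 0.03]
False
down True t 36.98 Fnest [-0.6  0.3  4.1] Mnest [0.04 0.01 0.03]
gz 0.035134858338228665 dev [-0.0003  0.0002 -0.    ]
```

```bash
cat > s9.py <<'E'
from h import *
command_gripper(.06);s=sl("open");p=s["eef_pos"]
move_straight([p[0],p[1],.22],speed=.15);reach([.45,.15,.3],ori(0))
im,d=get_image("top");im2,d2=get_image("side")
a,b=[cv2.resize(i,(400,440),interpolation=cv2.INTER_CUBIC) for i in(im[180:280,320:410],im2[215:345,200:340])]
cv2.imwrite("pics/h4.png",np.hstack([a,b])[:,:,::-1])
P=cloud("side",d2);k=(np.hypot(P[...,0]-.5105,P[...,1]+.2037)<.012)&(P[...,2]>.1);print("stud top z",np.median(P[k][:,2]),k.sum());st()
E
python3 s9.py
```

```text
open t 37.4 Fnest [ 0.1 -0.7 -0.1] Mnest [-0.01 -0.02  0.02]
stud top z 0.118165509117205 82
 t 39.83 p [0.4504 0.1492 0.2995] F [ 0.1 -0.9 -0.1] M [ 0.02  0.   -0.03] w 0.0597 gf 0.0
```

View pics/h4.png

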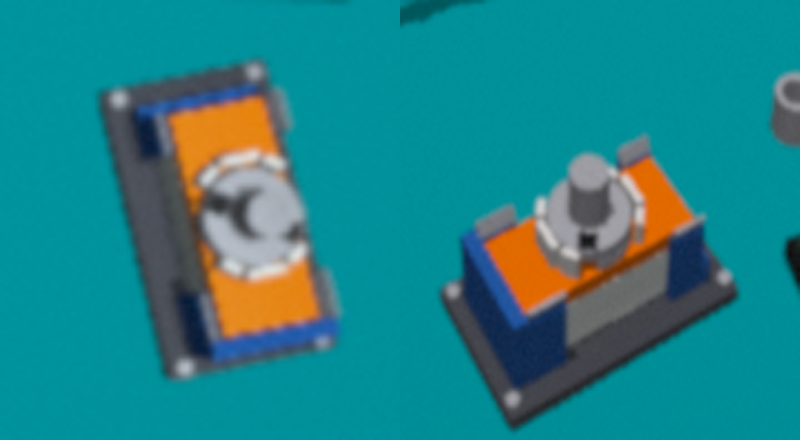

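The disc is seated flat between the brackets. Its stud top measures z = 0.118, exactly as expected (0.066 + 0.052), so I'm handing in.

```bash
python3 -c "
from workcell import finish_job
print(finish_job())"
```

```text
the job is handed in; nothing more can be done
None
```

I loaded the housing, spacer and disc in order, let go of each, and handed the job in at about 40 s of the 72 s. Forces and pictures showed each part seated; the interface returned no verdict.

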